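# Fetch the calibration weight from under the sliding cover

### The job

The bench balance needs its check weight. Slide the loose cover plate along its storage tray onto the empty deck, without lifting it off the tray, until all three pockets lie open; then pick the knobbed steel calibration weight out of whichever pocket holds it and set it down gently, upright, near the middle of the balance's round pan. Leave the cover lying flat on the deck.

Things in the scene. Friction and masses are not known exactly. Their poses are not given: they have to be found in the camera images.
- tray: White fixed tray, 198 (x) x 238 (y) mm, origin at underside centre, z up, may be turned. -y half: open well (168 x 92 mm, centre y -60, floor 5 mm up) with 3 pockets at x -56, 0, +56 mm, dividers 3 mm thick, 8 high. +y half: flat deck, y -14 to 114 mm, 50 mm up, like the well's walls. Lip all round: 5 mm thick, top at 56 mm. Pockets hold the weight, a rubber stopper and a steel ring, one each.
- cover: Loose grey plate 180 (x) x 104 (y) x 5 mm on the tray, axes along the tray's; origin at underside centre. Starts over the well (tray y about -59 mm, z 50). Black bar handle on top, 50 mm along x, 14 mm thick, centred 30 mm to +y of the origin, 5 to 27 mm above the underside. Slides freely (1-2 N) to tray +y, 4 mm side play; pockets fully open from tray y 38 mm, end lip met at 62 mm.
- weight: Steel calibration weight, upright: cylinder 26 mm across, 28 mm high, with a narrow neck and a 15 mm knob on top, 40 mm high in all, 0.09 to 0.17 kg. Origin: centre of its underside, z up. Stands on the floor of one of the pockets, within 5 mm of its centre, hidden by the cover at the start. The stopper beside it is black, tapered, 31 mm wide, 30 high; the ring 32 mm wide, 16 high.
- pan (a point): Centre of the top face of the round steel pan, 120 mm across, 50 mm above the bench, of the fixed white balance (220 x 170 mm, body 36 mm high, display on its side towards the robot). z is up.
There are look-alikes about, which are no part of the job. There is more than one size of the cover; the job needs the middle-sized.

How it is judged (in metres and radians):
On the way:
1. the cover has been slid onto the deck and the pockets lie open, the weight still in its pocket (y of cover in the frame of tray above 0.028 m and z of weight in the frame of tray below 0.02 m), for 0.2 s.
At the end, for the whole second after the job is handed in: The weight stands upright (within 10 degrees) and still on the pan, its axis within 30 mm of the pan's centre; the cover lies flat on the tray's deck with its centre more than 28 mm to the +y side of the tray's centre, so that all pockets are open to within 10 mm (horizontal distance between weight and pan below 0.03 m and z of weight in the frame of pan between -0.006 and 0.006 m and angle between weight's own z axis and vertical below 0.17 rad and linear speed of weight below 0.03 m/s and y of cover in the frame of tray above 0.028 m and angle between cover's own z axis and vertical below 0.1 rad and z of cover in the frame of tray between 0.044 and 0.06 m); the robot touches nothing.
It fails at once if the cover is lifted more than 22 mm off the tray (z of cover in the frame of tray above 0.072 m).
It fails at once if the weight is dropped or banged onto the pan (falls onto it faster than 0.5 m/s, a drop of about 13 mm) (horizontal distance between weight and pan below 0.06 m and z of weight in the frame of pan below 0.04 m and linear speed of weight above 0.5 m/s).
It also fails if it takes over 48 s, if anything falls off the work surface, if the arm or the gripper's body presses on something with over 40 N, if the wrist force passes 120 N, or if a joint passes its speed limit or range.

### The arm

A 6-joint arm with a two-finger parallel gripper is mounted at the origin on the work surface. World frame = base frame: x ahead of the robot, y to its left, z up, the work surface at z = 0. Lengths are in mm, angles in rad, forces in N, time in s.
With the tool pointing down it reaches from about 350 to 975 mm from the base axis. Payload 7.1 kg.
Tool frame: the origin (TCP) lies at the very end of the fingers, on their centre line; the grasp point (between the pads) lies 19 mm behind it; z points along the fingers, y is the line along which they close (so a half turn about z gives the same grasp; the last joint's range is limited). The gripper opens to 88 mm and grips with 3 to 60 N. Pads are 20 mm wide; open, the fingers measure 115 mm over their backs; the gripper's body (75 mm by 178 mm) begins 61 mm behind the grasp point.
Start: joints at [-1.14, 0.423, 1.63, -0, 1.089, -0.019], TCP at [271.755, -562.809, 222.675] pointing down, gripper open.
Joint ranges: [-3, 3], [-0.9, 2.11], [0.09, 2.58], [-1.31, 4.45], [0.11, 2.69], [-2.54, 2.54]. Speed limits (rad/s): [2.39, 2.39, 3.01, 3.14, 3.14, 3.14].

### API

Orientations are given as a rotation vector (axis times angle).
In Python, from workcell import get_obs, get_image, job, models gives the robot as it stands.
- The arm moves only by the tool jog_arm, never from a script. Its argument "increments" is one flat list of numbers, 7 for each row, row after row: the turn, a rotation vector about the tool's x, y, z in degrees, then the shift along the tool's x, y, z in mm, then the opening in per cent of the stroke, from 0 (shut) to 100 (fully open). A call has 1 to 12 rows; each row shifts and turns the commanded pose from where the row before left it, along the tool's axes as they then stand; what a row does not reach is not made up. A row lasts 1/8 s, in which the tool goes at most 62.5 mm and 10.7 degrees, less where a joint would pass 70% of its speed; a pose out of reach is approached as far as the arm can. A call is refused whole if a number of a shift passes 62.5 or a number of a turn 10.7, either way. A call with a gripper value outside its range is refused whole. The fingers move at their own pace and stop on an object; the grip force is fixed at half the most. Time passes only in rows, so rows that do not move let the fingers close. It gives the time, the measured TCP pose, the force, the opening and the grip force at its end, in the units of the state.
- get_obs(): the state, without advancing time (a new reading comes with each control period).
- get_image(name): name is "side" or "top" or "wrist"; returns a dict with "pixels" (384x512x3 uint8, blue, green, red), "depth" (384x512 float32, mm along the optical axis (not along the pixel's ray), 0 where there is no reading), "fx", "fy", "cx", "cy" (pixels), "cam_to_world" (4x4, takes a point from camera to world coordinates); the wrist camera has in their place "tool_from_camera" (4x4, takes a point from camera to tool coordinates, whose origin is the TCP and whose axes are the flange's). Camera axes: x right, y up, looking along -z (the intrinsics and any distortion apply to the point x, -y, -z); pixel columns grow to the right and rows downward; lengths in mm; the calibration is good to about 2 mm. A picture is of the moment at which its call begins: read the wrist's pose just before it.
- job.close_job(): hands the job in; it is judged then, once.
Trained networks look in the newest picture that a camera, given by its name, has taken for a name from the list of things; names that differ only in an ending like _2 or _b are one class to them, and where a whole thing is asked for, a point or a joint stands for the part that bears it (a point fixed in the world has none). Each returns a list of dicts, best first, with "p" (0 to 1); they miss things now and then, are a little off and sometimes report something else, mostly with a low value. They report only what shows in the picture. A call takes as long as a camera call. They do not tell look-alikes from the thing itself.
- models.look_for(target, camera): "centre" ([x, y, z] in mm, in world coordinates, good to about 4 mm: the middle of the surface that is visible of it).
- models.regions_of(target, camera): "region" (384x512 bool, what is visible of it).
The state is a dict: "t": time; "qpos": joint angles; "qvel": joint speeds; "joint_torque": joint torques, N m; "ee_pos": TCP position; "orientation": TCP orientation; "ft_force": force on the tool from outside, world axes, zero at the start; "moment": the same for the moment, N m; "width": finger opening in mm; "grasp_force": force on a finger pad.
Only numpy, scipy, OpenCV 4.12 (cv2) and the standard library are available. Lean on these libraries where they do the work, as an engineer would, in place of code of your own. Each camera call takes 0.05 s, during which the arm holds its last target. There are 200 camera calls.

## Working session

There is one attempt and no reset: what is moved stays moved. The work goes in short steps, Python scripts to look and compute and a tool call to move; the robot and the scene stay as the last step left them, time stands still between calls to the robot, and variables do not carry over. Pictures are saved under pics/ and viewed, at most 10 in all, crops included, and the job is handed in when it is done.

Besides the shell and the picture viewer there is one more tool, called by a JSON object that holds its "op" and its "data". jog_arm: Moves the arm, as the interface text tells. Its arguments: {"type":"object","properties":{"increments":{"type":"array"}},"required":["increments"]}

```bash
mkdir -p pics; cat > h.py <<'E'
import numpy as np, cv2
from workcell import get_obs, get_image, job, models
from scipy.spatial.transform import Rotation as R
def cloud(im, T=None):
    d=im["depth"]; v,u=np.mgrid[:d.shape[0],:d.shape[1]]
    p=np.stack([(u-im["cx"])/im["fx"]*d,-(v-im["cy"])/im["fy"]*d,-d],-1)
    T=im["cam_to_world"] if T is None else T
    T=np.array(T); return p@T[:3,:3].T+T[:3,3]
def wristT(im,o):
    T=np.eye(4); T[:3,:3]=R.from_rotvec(o["orientation"]).as_matrix(); T[:3,3]=o["ee_pos"]
    return T@np.array(im["tool_from_camera"])
E
python3 - <<'E'
from h import *
o=get_obs(); print(o["t"],o["ee_pos"],o["orientation"],o["width"])
for c in ["top","side"]:
    im=get_image(c); cv2.imwrite(f"pics/{c}1.png",im["pixels"]); P=cloud(im)
    np.savez(f"{c}.npz",P=P,px=im["pixels"])
    for n in ["tray","cover","pan"]:
        for r in models.regions_of(n,c):
            m=r["region"]&(im["depth"]>0); v,u=np.nonzero(m)
            if len(u)==0: continue
            q=P[m]; print(c,n,round(r["p"],2),"px",int(u.mean()),int(v.mean()),len(u),"med",np.median(q,0).round(),"zmax",np.percentile(q[:,2],95).round(), cv2.minAreaRect(q[:,:2].astype(np.float32)))
E
```

```text
0.0 [ 271.55622404 -562.32009238  221.92207615] [-3.06104143e+00 -7.00292324e-01  4.60559553e-04] 87.66161722817638
top tray 0.73 px 227 174 3065 med [537. 234.  49.] zmax 57.0 ((546.17333984375, 194.3123016357422), (252.8157501220703, 223.72520446777344), 77.39665222167969)
top cover 0.94 px 254 177 1745 med [522. 138.  54.] zmax 61.0 ((525.5022583007812, 138.3973846435547), (106.73059844970703, 180.06689453125), 76.82644653320312)
top cover 0.92 px 132 147 3223 med [644. 543.   6.] zmax 22.0 ((649.3389892578125, 543.3273315429688), (153.37039184570312, 257.3559875488281), 64.90013122558594)
top cover 0.81 px 215 247 989 med [306. 264.   3.] zmax 11.0 ((306.71484375, 263.712646484375), (79.18001556396484, 132.9884490966797), 29.528493881225586)
top pan 0.66 px 351 189 3565 med [ 481. -173.   37.] zmax 52.0 ((493.6060791015625, -182.15130615234375), (182.2698516845703, 234.2277069091797), 87.17631530761719)
side tray 0.59 px 226 203 2812 med [525. 260.  50.] zmax 57.0 ((555.222412109375, 190.98377990722656), (245.0327606201172, 236.80792236328125), 76.56373596191406)
side cover 0.69 px 290 235 823 med [307. 272.   5.] zmax 10.0 ((308.29779052734375, 264.97259521484375), (79.03529357910156, 139.6212615966797), 29.478132247924805)
side cover 0.6 px 241 181 1056 med [525. 146.  56.] zmax 73.0 ((529.5714721679688, 136.0699920654297), (114.12028503417969, 186.9064178466797), 75.97611236572266)
side cover 0.59 px 141 267 3781 med [636. 554.   8.] zmax 21.0 ((656.7808837890625, 544.19384765625), (151.24002075195312, 275.57904052734375), 65.68013763427734)
```

View pics/top1.png

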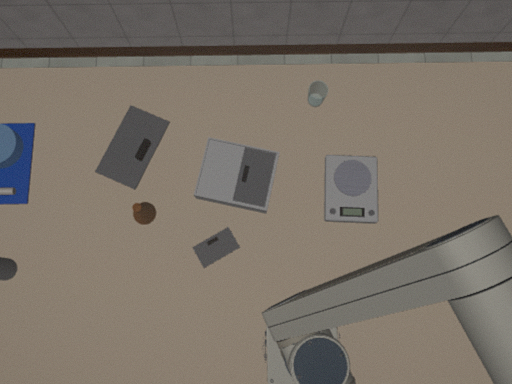

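View pics/side1.png

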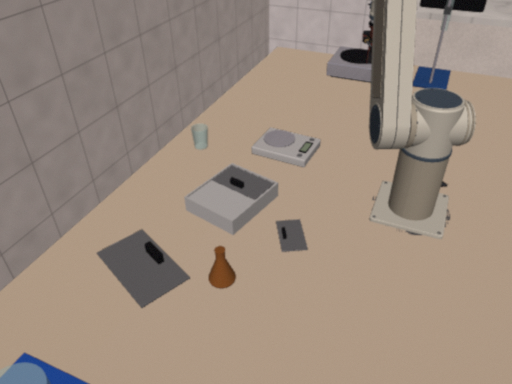

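The top view shows three covers: the large one on the bench (132,147), the small one on the bench (215,247), and the one on the tray (254,177). The tray cover measures 107×180 mm, so it is the middle-sized one the job needs. The balance is at (351,189). I'll refine the poses and confirm the cover in a crop.

```bash
python3 - <<'E'
from h import *
D=np.load("top.npz"); P,px=D["P"],D["px"]
cv2.imwrite("pics/crop1.png",cv2.resize(px[120:230,170:390],None,fx=3.5,fy=3.5,interpolation=cv2.INTER_CUBIC))
g=px.mean(-1)
def box(u0,u1,v0,v1):
    m=np.zeros(g.shape,bool); m[v0:v1,u0:u1]=1; return m
# handle
h=box(235,260,155,190)&(g<50); q=P[h]; q=q[q[:,2]>62]; print("handle",len(q),np.median(q,0),cv2.minAreaRect(q[:,:2].astype(np.float32)))
# tray
t=box(185,285,130,220)&(P[...,2]>44)&(P[...,2]<62); q=P[t]; q=q[(abs(q[:,0]-545)<160)]
r=cv2.minAreaRect(q[:,:2].astype(np.float32)); print("tray",r)
# pan
t=box(325,380,152,205)&(P[...,2]>45)&(P[...,2]<58); q=P[t]
v,u=np.nonzero(t); print("pan",len(q),np.median(q,0),q.min(0),q.max(0),cv2.minEnclosingCircle(q[:,:2].astype(np.float32)))
s=np.load("side.npz"); Q=s["P"]; m=np.hypot(Q[...,0]-510,Q[...,1]+175)<90; m&=(Q[...,2]>45)&(Q[...,2]<58); q=Q[m]; print("pan side",cv2.minEnclosingCircle(q[:,:2].astype(np.float32)),q.mean(0))
E
```

```text
handle 47 [529.3087368  166.47713973  75.98795435] ((531.5040893554688, 166.50721740722656), (11.580842971801758, 48.30459213256836), 78.1346435546875)
tray ((537.5719604492188, 193.09710693359375), (239.03334045410156, 201.0957794189453), 76.66365814208984)
pan 963 [ 516.89236304 -179.56228853   49.49859984] [ 459.67058141 -237.87215902   45.00046821] [ 576.76393632 -118.87427132   57.83899374] ((518.4774780273438, -178.88661193847656), 60.170352935791016)
pan side ((518.6762084960938, -177.24818420410156), 63.26209259033203) [ 519.12885323 -173.56672243   50.99818155]
```

View pics/crop1.png

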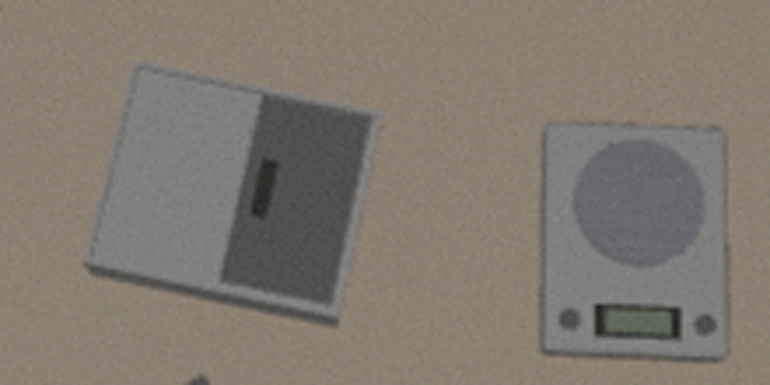

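{"op": "jog_arm", "data": {"increments": [0,0,9.8,0,0,0,100,0,0,9.8,0,0,0,100,0,0,9.8,0,0,0,100,0,0,9.8,0,0,0,100]}}

```text
t: 0.9
ee_pos: [271.8, -562.8, 222.7]
orientation: [-3.119, 0.376, -0.0]
ft_force: [-0.4, -0.4, -0.7]
width: 87.6
grasp_force: 0.0
```

The crop confirms it: the middle-sized cover sits on the tray, its handle at crop (264,188), with the white deck to its left and the pan at (638,203). I'll move over to the handle.

{"op": "jog_arm", "data": {"increments": [0,0,0,6.5,-59,0,100,0,0,0,6.5,-59,0,100,0,0,0,6.5,-59,0,100,0,0,0,6.5,-59,0,100,0,0,0,6.5,-59,0,100,0,0,0,6.5,-59,0,100,0,0,0,6.5,-59,0,100,0,0,0,6.5,-59,0,100,0,0,0,6.5,-59,0,100,0,0,0,6.5,-59,0,100,0,0,0,6.5,-59,0,100,0,0,0,6.5,-59,0,100]}}

```text
t: 2.4
ee_pos: [512.6, 109.8, 223.0]
orientation: [-3.12, 0.367, -0.001]
ft_force: [0.5, -0.6, 0.5]
width: 87.3
grasp_force: 0.0
```

{"op": "jog_arm", "data": {"increments": [0,0,0,4,-59,0,100,0,0,0,0,0,50,100,0,0,0,0,0,50,100,0,0,0,0,0,0,100,0,0,0,0,0,0,100]}}

```text
t: 3.02
ee_pos: [530.6, 164.3, 124.1]
orientation: [-3.119, 0.368, -0.002]
ft_force: [0.1, -0.3, 0.8]
width: 88.0
grasp_force: 0.0
```

```bash
python3 - <<'E'
from h import *
o=get_obs(); print(o["ee_pos"],o["orientation"]); im=get_image("wrist"); T=wristT(im,o); P=cloud(im,T); px=im["pixels"]
cv2.imwrite("pics/w1.png",px)
m=(P[...,2]>70)&(P[...,2]<82)&(px.mean(-1)<60)&(im["depth"]>0)&(np.hypot(P[...,0]-531,P[...,1]-167)<60)
q=P[m]; print(len(q),np.median(q,0),cv2.minAreaRect(q[:,:2].astype(np.float32)))
E
```

```text
[530.61266126 164.3040691  124.08478997] [-3.11940642e+00  3.67654607e-01 -2.25555244e-03]
1079 [535.56157156 166.54515083  75.9762124 ] ((534.0115966796875, 166.94520568847656), (13.669880867004395, 49.64962387084961), 76.60601043701172)
```

{"op": "jog_arm", "data": {"increments": [0,0,0,2.7,-3.3,30,100,0,0,0,0,0,22,100,0,0,0,0,0,10,100,0,0,0,0,0,0,0,0,0,0,0,0,0,0,0,0,0,0,0,0,0,0,0,0,0,0,0,0,0,0,0,0,0,0,0,0,0,0,0,0,0,0]}}

```text
t: 4.2
ee_pos: [533.0, 166.8, 60.7]
orientation: [3.12, -0.367, -0.0]
ft_force: [-0.5, 0.1, -0.2]
width: 31.6
grasp_force: 0.0
```

{"op": "jog_arm", "data": {"increments": [0,0,0,0,0,0,0,0,0,0,0,0,0,0,0,0,0,0,0,0,0,0,0,0,0,0,0,0]}}

```text
t: 4.7
ee_pos: [533.0, 166.8, 60.6]
orientation: [3.12, -0.367, -0.0]
ft_force: [0.9, -0.1, -1.1]
width: 14.0
grasp_force: 30.0
```

{"op": "jog_arm", "data": {"increments": [0,0,0,0,-9,0,0,0,0,0,0,-9,0,0,0,0,0,0,-9,0,0,0,0,0,0,-9,0,0,0,0,0,0,-9,0,0,0,0,0,0,-9,0,0,0,0,0,0,-9,0,0,0,0,0,0,-9,0,0,0,0,0,0,-9,0,0,0,0,0,0,-9,0,0,0,0,0,0,-9,0,0,0,0,0,0,-9,0,0]}}

```text
t: 6.2
ee_pos: [558.2, 272.4, 60.7]
orientation: [-3.12, 0.367, 0.0]
ft_force: [-1.3, -1.1, -0.4]
width: 13.4
grasp_force: 30.0
```

{"op": "jog_arm", "data": {"increments": [0,0,0,0,0,0,0,0,0,0,0,0,0,100,0,0,0,0,0,0,100,0,0,0,0,0,0,100,0,0,0,0,0,0,100]}}

```text
t: 6.82
ee_pos: [558.2, 271.7, 60.8]
orientation: [-3.12, 0.368, -0.0]
ft_force: [-0.6, 0.8, -0.7]
width: 50.5
grasp_force: 0.0
```

{"op": "jog_arm", "data": {"increments": [0,0,0,0,0,-30,100,0,0,0,0,0,-50,100,0,0,0,0,0,-60,100,0,0,0,0,45,0,100,0,0,0,0,45,0,100,0,0,0,0,48,0,100,0,0,0,0,0,0,100,0,0,0,0,0,0,100]}}

```text
t: 7.82
ee_pos: [526.6, 137.9, 201.0]
orientation: [-3.119, 0.368, -0.001]
ft_force: [0.2, 0.6, -0.0]
width: 88.0
grasp_force: 0.0
```

```bash
python3 - <<'E'
from h import *
o=get_obs(); print(o["t"],o["ee_pos"],o["orientation"]); im=get_image("wrist"); T=wristT(im,o); P=cloud(im,T); px=im["pixels"]
print(np.array(im["tool_from_camera"]).round(2))
cv2.imwrite("pics/w2.png",px); np.savez("w2.npz",P=P,px=px,d=im["depth"])
for n in ["weight","cover"]:
    for r in models.regions_of(n,"wrist"):
        m=r["region"]&(im["depth"]>0); v,u=np.nonzero(m); q=P[m]
        if len(u): print(n,round(r["p"],2),"px",int(u.mean()),int(v.mean()),len(u),np.median(q,0).round(1),q[:,2].max().round(1),cv2.minAreaRect(q[:,:2].astype(np.float32)))
E
```

```text
7.825 [526.58371463 137.93659118 200.98737799] [-3.11930559e+00  3.68295336e-01 -1.27716653e-03]
[[ 0.0000e+00  9.6000e-01  2.7000e-01  7.4610e+01]
 [ 1.0000e+00 -0.0000e+00  0.0000e+00 -7.0000e-02]
 [ 0.0000e+00  2.7000e-01 -9.6000e-01 -1.6115e+02]
 [ 0.0000e+00  0.0000e+00  0.0000e+00  1.0000e+00]]
weight 0.95 px 262 217 404 [477.1 143.8  32.4] 45.9 ((472.9906311035156, 144.64060974121094), (23.455575942993164, 24.251659393310547), 2.23197603225708)
cover 0.85 px 159 168 13663 [568.4 238.5  54.2] 237.2 ((551.0771484375, 239.36822509765625), (119.6658706665039, 179.79385375976562), 76.38632202148438)
cover 0.59 px 206 335 2689 [299.5 276.3   2.9] 297.9 ((381.72698974609375, 203.4571533203125), (116.52436065673828, 340.3381042480469), 50.36759948730469)
```

View pics/w2.png

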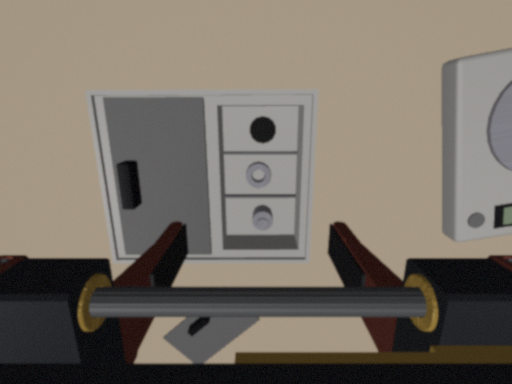

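The pockets are open: weight at (262,217) in the pocket nearest the robot, ring at (259,175), stopper at (263,130). The cover lies on the deck at (160,170). I'll refine the weight's axis from the depth points.

```bash
python3 - <<'E'
from h import *
D=np.load("w2.npz"); P,px,d=D["P"],D["px"],D["d"]
near=(d>0)&(np.hypot(P[...,0]-475,P[...,1]-145)<28)
for a,b in [(41,48),(30,35),(25,41)]:
    q=P[near&(P[...,2]>a)&(P[...,2]<b)]; print(a,b,len(q),q.mean(0).round(1),cv2.minEnclosingCircle(q[:,:2].astype(np.float32)))
o=get_obs(); Rm=R.from_rotvec(o["orientation"]).as_matrix(); print(Rm.round(3))
im=get_image("top"); print([ (r["p"],r["centre"]) for r in models.look_for("weight","top")])
E
```

```text
41 48 113 [472.3 145.   43.3] ((472.1616516113281, 144.99130249023438), 7.280848503112793)
30 35 198 [474.8 144.8  32.3] ((471.9187316894531, 145.72315979003906), 13.14390754699707)
25 41 231 [475.6 144.5  31.9] ((472.005615234375, 145.72647094726562), 13.22248363494873)
[[ 0.973 -0.231  0.   ]
 [-0.231 -0.973  0.   ]
 [ 0.    -0.    -1.   ]]
[]
```

{"op": "jog_arm", "data": {"increments": [0,0,0,-54.8,5.4,0,45,0,0,0,0,0,50,45,0,0,0,0,0,40,45,0,0,0,0,0,20,45,0,0,0,0,0,0,45,0,0,0,0,0,0,45]}}

```text
t: 8.82
ee_pos: [472.1, 145.5, 91.3]
orientation: [-3.12, 0.367, -0.001]
ft_force: [-0.4, 0.1, 0.0]
width: 39.6
grasp_force: 0.0
```

{"op": "jog_arm", "data": {"increments": [0,0,0,0,0,25,45,0,0,0,0,0,25,45,0,0,0,0,0,20,45,0,0,0,0,0,9,45,0,0,0,0,0,0,45,0,0,0,0,0,0,0,0,0,0,0,0,0,0,0,0,0,0,0,0,0,0,0,0,0,0,0,0,0,0,0,0,0,0,0]}}

```text
t: 10.07
ee_pos: [472.1, 145.2, 12.5]
orientation: [-3.119, 0.367, -0.002]
ft_force: [-0.5, -0.8, 6.9]
width: 25.5
grasp_force: 30.0
```

{"op": "jog_arm", "data": {"increments": [0,0,0,0,0,-5,0,0,0,0,0,0,-15,0,0,0,0,0,0,-25,0,0,0,0,0,0,-35,0,0,0,0,0,0,-35,0,0,0,0,0,0,-25,0,0,0,0,0,0,0,0,0,0,0,0,0,0,0]}}

```text
t: 11.08
ee_pos: [470.9, 144.9, 151.2]
orientation: [3.12, -0.367, -0.001]
ft_force: [-0.2, -0.5, -2.2]
width: 25.1
grasp_force: 30.0
```

```bash
python3 - <<'E'
from h import *
o=get_obs(); print(o["t"],o["ee_pos"],o["width"],o["grasp_force"],o["ft_force"]); im=get_image("wrist"); T=wristT(im,o); P=cloud(im,T); px=im["pixels"]
cv2.imwrite("pics/w3.png",px)
for n in ["weight","cover"]:
    for r in models.regions_of(n,"wrist")[:1]:
        m=r["region"]&(im["depth"]>0); q=P[m]; print(n,r["p"],len(q),np.percentile(q,[5,50,95],axis=0).round(1))
E
```

```text
11.075 [470.89208402 144.8859265  151.24719779] 25.127237371677918 29.99972894147504 [-0.18671383 -0.50855373 -2.15617912]
weight 0.68 2156 [[465.6 134.  149.4]
 [476.2 143.6 171.2]
 [483.1 154.7 182.7]]
cover 0.76 165 [[285.5 211.2   1.8]
 [295.4 223.1   2.9]
 [302.3 232.5   3.9]]
```

View pics/w3.png

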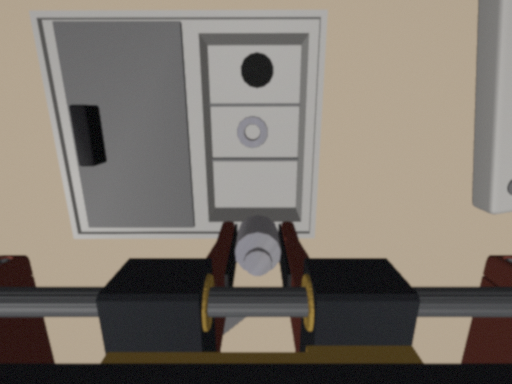

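The weight is held upright at (258,240), its pocket is empty, and the cover is still on the deck. I'll carry it to the pan.

{"op": "jog_arm", "data": {"increments": [0,0,0,6,15,0,0,0,0,0,12,30,0,0,0,0,0,14,35,0,0,0,0,0,14,35,0,0,0,0,0,14,35,0,0,0,0,0,14,35,0,0,0,0,0,14,35,0,0,0,0,0,14,35,0,0,0,0,0,12,30,0,0,0,0,0,7,19,0,0,0,0,0,0,0,0,0,0,0,0,0,0,0,0]}}

```text
t: 12.72
ee_pos: [518.0, -178.1, 151.3]
orientation: [-3.12, 0.367, 0.002]
ft_force: [-0.0, 0.5, -1.6]
width: 25.0
grasp_force: 30.0
```

{"op": "jog_arm", "data": {"increments": [0,0,0,0,0,25,0,0,0,0,0,0,30,0,0,0,0,0,0,20,0,0,0,0,0,0,10,0,0,0,0,0,0,0,0,0,0,0,0,0,0,0]}}

```text
t: 13.48
ee_pos: [519.2, -178.7, 67.4]
orientation: [3.12, -0.367, 0.002]
ft_force: [0.7, -0.0, -1.2]
width: 25.2
grasp_force: 30.0
```

```bash
python3 - <<'E'
from h import *
o=get_obs(); print(o["t"],o["ee_pos"],o["width"],o["ft_force"]); im=get_image("wrist"); T=wristT(im,o); P=cloud(im,T); px=im["pixels"]
cv2.imwrite("pics/w4.png",px)
for r in models.regions_of("weight","wrist")[:1]:
    m=r["region"]&(im["depth"]>0); q=P[m]; print(r["p"],len(q),np.percentile(q,[1,50,95,99],axis=0).round(1))
m=(im["depth"]>0)&(P[...,2]>46)&(P[...,2]<54)&(np.hypot(P[...,0]-518,P[...,1]+178)<70); q=P[m]; print("pan z",len(q),np.median(q,0),q.min(0),q.max(0))
E
```

```text
13.475 [ 519.1674201  -178.6513727    67.44540795] 25.165419473370193 [ 0.67413704 -0.00656069 -1.1528415 ]
0.89 2229 [[ 509.4 -191.1   60.1]
 [ 524.3 -179.9   87.3]
 [ 531.4 -168.5   98.8]
 [ 531.7 -166.7   99.4]]
pan z 15525 [ 539.31934409 -184.0246589    49.11598804] [ 469.26936556 -238.16550483   46.06499804] [ 579.42062293 -118.1900242    51.81657116]
```

View pics/w4.png

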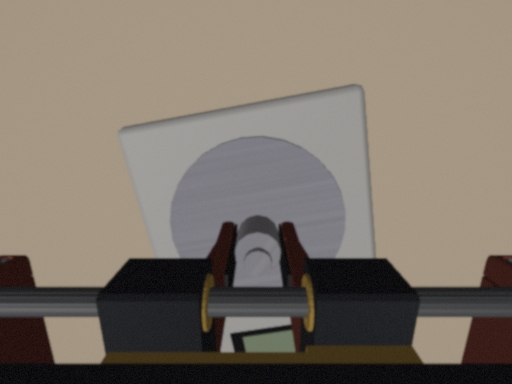

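The weight (258,240) is over the middle of the pan, with its underside about 10 mm above it. I'll lower it slowly and watch the force.

{"op": "jog_arm", "data": {"increments": [0,0,0,0,0,2,0,0,0,0,0,0,2,0,0,0,0,0,0,1.5,0,0,0,0,0,0,1,0,0,0,0,0,0,1,0,0,0,0,0,0,0,0,0,0,0,0,0,0,0]}}

```text
t: 14.45
ee_pos: [518.6, -178.7, 59.2]
orientation: [-3.12, 0.367, 0.0]
ft_force: [-0.7, -0.4, -0.5]
width: 25.2
grasp_force: 30.0
```

{"op": "jog_arm", "data": {"increments": [0,0,0,0,0,1,0,0,0,0,0,0,0,0,0,0,0,0,0,0,0]}}

```text
t: 14.82
ee_pos: [518.6, -178.7, 58.2]
orientation: [-3.12, 0.367, 0.0]
ft_force: [0.1, 0.4, -1.3]
width: 25.8
grasp_force: 30.0
```

{"op": "jog_arm", "data": {"increments": [0,0,0,0,0,1,0,0,0,0,0,0,0,0,0,0,0,0,0,0,0]}}

```text
t: 15.2
ee_pos: [518.7, -178.8, 57.5]
orientation: [3.12, -0.367, 0.0]
ft_force: [-1.2, 0.8, 5.3]
width: 24.7
grasp_force: 30.0
```

Contact shows in the force, so I'll release and retreat upward.

{"op": "jog_arm", "data": {"increments": [0,0,0,0,0,0,10,0,0,0,0,0,0,60,0,0,0,0,0,0,60,0,0,0,0,0,0,60,0,0,0,0,0,0,60,0,0,0,0,0,0,60]}}

```text
t: 15.95
ee_pos: [518.6, -178.7, 57.1]
orientation: [-3.12, 0.367, 0.0]
ft_force: [-0.1, -0.3, 0.3]
width: 52.5
grasp_force: 0.0
```

{"op": "jog_arm", "data": {"increments": [0,0,0,0,0,-10,60,0,0,0,0,0,-30,60,0,0,0,0,0,-50,60,0,0,0,0,0,-50,60,0,0,0,-40,0,0,60,0,0,0,0,0,0,60,0,0,0,0,0,0,60]}}

```text
t: 16.82
ee_pos: [480.3, -169.7, 197.7]
orientation: [3.12, -0.368, 0.002]
ft_force: [-0.5, 0.5, 0.3]
width: 52.5
grasp_force: 0.0
```

```bash
python3 - <<'E'
from h import *
o=get_obs(); print(o["t"],o["ee_pos"],o["width"]); im=get_image("wrist"); T=wristT(im,o); P=cloud(im,T)
cv2.imwrite("pics/w5.png",im["pixels"])
for a,b in [(83,97),(72,80)]:
    q=P[(im["depth"]>0)&(P[...,2]>a)&(P[...,2]<b)&(np.hypot(P[...,0]-518,P[...,1]+178)<40)]; print(a,len(q),q[:,2].max(),cv2.minEnclosingCircle(q[:,:2].astype(np.float32)))
im=get_image("side"); P=cloud(im)
for r in models.regions_of("cover","side"):
    q=P[r["region"]&(im["depth"]>0)]; print(r["p"],np.median(q,0).round(),cv2.minAreaRect(q[:,:2].astype(np.float32)))
E
```

```text
16.825 [ 480.27191665 -169.65437846  197.70944438] 52.53001432069289
83 189 90.53838844236213 ((518.3009033203125, -178.62088012695312), 7.440904140472412)
72 342 79.29598886137711 ((518.5016479492188, -178.59490966796875), 12.822429656982422)
0.94 [635. 553.   8.] ((652.6611938476562, 542.412353515625), (155.7749786376953, 270.5242004394531), 65.3180923461914)
0.84 [546. 251.  56.] ((553.462158203125, 245.663330078125), (106.28235626220703, 188.1604766845703), 75.92762756347656)
0.72 [307. 272.   5.] ((309.5508117675781, 262.63482666015625), (78.85802459716797, 144.43614196777344), 29.085948944091797)
```

View pics/w5.png

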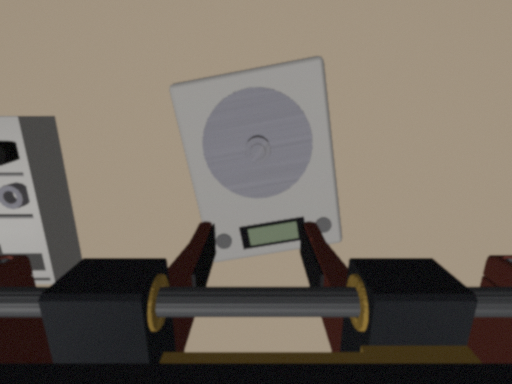

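The weight stands upright at (258,148), in the middle of the pan. The cover is on the deck and the gripper is clear.

```bash
python3 -c "
from workcell import job
print(job.close_job())"
```

```text
the job is handed in; nothing more can be done
None
```

I handed the job in at about 17 s: the weight stands upright within about 1 mm of my measured pan centre, and the cover lies flat on the deck about 45 mm past the tray's centre with all three pockets open. The hand-in call returned no verdict.

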